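# Fit the idler roller and hold the belt tensioner back

## Task

Fit the loose orange idler roller onto the bare stud of the belt tensioner, all the way down. Then push the sprung tensioner arm back, past the last click of its ratchet, fully against its rear stop, and finish while still holding it there against its spring so that I can slip the new belt on: do not let go. Leave the jar, the wheel, the screwdriver and the cutters where they lie.

Things in the scene. Friction and masses are not known exactly. Their poses are not given: they have to be found in the camera images.
- deck: Belt drive under repair, bolted down: aluminium plate 6 mm thick on four corner posts, top 70 mm above the bench, reaching x -110..110, y -200..160 mm. Origin on the bench, z up. The tensioner arm sits between two pulleys on the -x side; a green terminal block 16 mm high at x 85, y 60 mm.
- pivot (a point): Where the vertical pivot axis of the tensioner arm meets the top of the deck plate, 70 mm above the bench (deck x -55, y -60 mm). Axes as the deck's. The pivot bolt stands 33 mm above it. Stop pins (18 mm) and a spring pin (32 mm high) stand on the plate within 64 mm of it.
- tensioner (a joint): Arm swing about the vertical axis at pivot, rad, counterclockwise from above. 0 = front stop, 0.50 = rear stop (fully back). Spring drives it to 0: at the stud 3 N, rising to 7 N fully back, plus up to 3 N as the pawl climbs a tooth. Clicks at 0.14, 0.28, 0.42; let go, it drops back to the tooth last passed. Starts at 0 or latched at 0.14. At 0 the arm points 1.15 rad from deck +x.
- stud_foot (a point): Roller seat on the arm: centre of the foot of the bare steel stud, on a 20 mm wide boss, 90 mm above the bench, 120 mm from the pivot axis. Moves with the arm; x along the arm away from the pivot, z up. The stud is 8 mm thick and stands 30 mm above this point, the last 6 mm tapering to 4 mm. The arm is a flat bar 18 mm wide, its top 6 mm below this point.
- pawl (a joint): Brass pawl slider riding on the arm's ratchet teeth, on the side of the pivot away from the stud: 0 = dropped fully in behind a tooth, 0.004 m = lifted to a tooth tip. Its own spring (about 3 N) drives it to 0. It works by itself and need not be touched.
- roller: The loose idler roller: orange sleeve with a dark steel liner, 30 mm outside diameter, 34 mm tall, through bore 11 mm, the same both ways up, 45 g or so. Starts standing upright on the bench to the right of the deck. Origin at the centre of its lower end, z up. Once seated it turns freely on the stud.
- jar: Closed amber jar with a black lid, 52 mm diameter, 85 mm tall, upright on the bench; origin at the centre of its underside. Leave alone.
- wheel: Rubber-tyred drive wheel lying flat, 60 mm diameter, 14 mm thick, hub to 21 mm; origin at the centre of its underside. Leave alone.
- screwdriver: Screwdriver with a clear handle, 190 mm long, lying along its x axis. Leave alone.
- cutters: Side cutters with black handles, about 160 mm long, 55 mm wide, 12 mm high, lying along their x axis (jaws to +x). Leave alone.
- tab (a point): Top centre of the red upright finger tab at the arm's end, 154 mm from the pivot axis, 114 mm above the bench; the tab is 24 mm long (along the arm, the point's x), 8 mm thick (y) and 30 mm high. It may be pushed or pinched too. Going back it moves along the point's +y, towards the deck's -x edge.
- driven_pulley (a point): Top centre of the rim of the fixed black driven pulley, 112 mm diameter, 27 mm high; 118 mm above the bench, shaft end 9 mm higher.
- motor_pulley (a point): Top of the fixed brass motor pulley, 34 mm diameter, 124 mm above the bench.
Not all that is in view belongs to the job. What is meant by the roller is not pink, and is the larger of those in its own colour.

How it is judged:
On the way:
1. the roller sits fully down on the stud while the arm is not yet past its last click (horizontal distance between roller and stud_foot below 0.004 m and z of roller in the frame of stud_foot between -0.003 and 0.003 m and value of joint tensioner below 0.4 rad), for 0.2 s.
At the end, for the whole second after the job is handed in: Still holding: tensioner arm beyond 0.46 rad (rear stop 0.50; only the robot can keep it there), pawl dropped in behind the last tooth (within 1.5 mm), fingers pressing arm or roller with over 2 N, roller seated on the stud within 3 mm in height and 4 mm sideways (value of joint tensioner above 0.46 rad and value of joint pawl below 0.0015 m and (contact force between the fingers and tensioner above 2 N or contact force between the fingers and roller above 2 N) and horizontal distance between roller and stud_foot below 0.004 m and z of roller in the frame of stud_foot between -0.003 and 0.003 m); the arm keeps its last pose, push and grip.
It fails at once if a bystander (jar, wheel, screwdriver, cutters) is moved more than 30 mm (distance of any of jar, wheel, screwdriver, cutters from where it was at the start of the episode above 0.03 m).
It also fails if it takes over 40 s, if anything falls off the work surface, if the arm or the gripper's body presses on something with over 40 N, if the wrist force passes 120 N, or if a joint passes its speed limit or range.

## Robot

A 7-joint arm with a two-finger parallel gripper is mounted at the origin on the work surface. World frame = base frame: x ahead of the robot, y to its left, z up, the work surface at z = 0. Lengths are in m, angles in rad, forces in N, time in s.
With the tool pointing down it reaches from about 0.425 to 0.925 m from the base axis. Payload 6.8 kg.
Tool frame: the origin (TCP) lies midway between the tips of the shut fingers; the grasp point (between the pads) lies bot.grip_point_offset behind it (bot.grip_point_offset is the distance from the TCP to the grasp point, in m); z points along the fingers, y is the line along which they close (so a half turn about z gives the same grasp; the last joint's range is limited). The gripper opens to 85 mm and grips with 20 to 120 N. Pads are 22 mm wide; open, the fingers measure 114 mm over their backs; the gripper's body (76 mm by 85 mm) begins 54 mm behind the grasp point. The pads swing forward as they close: fully open they stand 13 mm farther back than shut.
Start: joints at [0.992, 0.477, 0.022, 1.555, -0.011, 1.109, -0.083], TCP at [0.306, -0.602, 0.209] pointing down, gripper open.
Joint ranges: [-2.96, 2.96], [-0.34, 2.1], [-1.41, 1.46], [0.24, 2.44], [-1.37, 4.51], [0.17, 1.92], [-2.96, 2.96]. Speed limits (rad/s): [2.39, 2.39, 3.14, 3.14, 3.14, 3.14, 3.14].

## Interface

Orientations are given as a unit quaternion [w, x, y, z].
In Python, from station import get_obs, cams, job, bot gives the robot as it stands.
- The arm moves only by the tool arm_command, never from a script. Its argument "rows" is a list that holds one entry, the list of rows, each a list of 5 numbers: the finger opening in mm, from 0 to 85.4, then the shift along the world's x, y, z in units of 60 mm (1.0 is 60 mm), then the turn about the world's z in units of 0.08 rad (1.0 is 0.08 rad). In form: [[[grip, x, y, z, turn], ...]]. A call has exactly 10 rows; each row shifts and turns the commanded pose from where the row before left it; what a row does not reach is not made up. A row lasts 1/8 s, in which the tool goes at most 62.5 mm and 10.7 degrees, less where a joint would pass 70% of its speed; a pose out of reach is approached as far as the arm can. A call with a number of a shift or a turn outside -1 to 1 is refused whole. A call with a gripper value outside its range is refused whole. The fingers move at their own pace and stop on an object; "newtons" is the grip in N (left out, the last holds). Time passes only in rows, so rows that do not move let the fingers close, or fill a call up. It gives the time, the measured TCP pose, the force, the opening and the grip force at its end, in the units of the state.
- get_obs(): the state, without advancing time (a new reading comes with each control period).
- cams.read_camera(name): name is "side" or "top"; returns the picture (480x640x3 uint8, red, green, blue); there is no depth.
- cams.camera_params(name): a dict with "K" (3x3 intrinsics, pixels), "extrinsics" (4x4, takes a point from camera to world coordinates). Camera axes: x right, y down, z forward; pixel columns grow to the right and rows downward; lengths in m; the calibration is good to about 2 mm. A picture is of the moment at which its call begins. camera_params takes no time and is no camera call.
- job.hand_in(): hands the job in; it is judged then, once.
The state is a dict: "t": time; "q": joint angles; "joint_vel": joint speeds; "joint_torque": joint torques, N m; "eef_pos": TCP position; "tool_rot": TCP orientation; "contact_force": force on the tool from outside, world axes, zero at the start; "torque": the same for the moment, N m; "gripper_width": opening from 0.0 (shut) to 1.0 (fully open); "grasp_force": force on a finger pad.
Only numpy, scipy, OpenCV 4.12 (cv2) and the standard library are available. Lean on these libraries where they do the work, as an engineer would, in place of code of your own. Each camera call takes 0.05 s, during which the arm holds its last target. There are 200 camera calls.

## Working session

There is one attempt and no reset: what is moved stays moved. The work goes in short steps, Python scripts to look and compute and a tool call to move; the robot and the scene stay as the last step left them, time stands still between calls to the robot, and variables do not carry over. Pictures are saved under pics/ and viewed, at most 10 in all, crops included, and the job is handed in when it is done.

Besides the shell and the picture viewer there is one more tool, called by a JSON object that holds its "api" and its "payload". arm_command: Moves the arm, as the interface text tells. Its arguments: {"type":"object","properties":{"rows":{"type":"array"},"newtons":{"type":"number"}},"required":["rows"]}

```bash
mkdir -p pics; cat > h.py <<'E'
import numpy as np, cv2
from station import get_obs, cams, job, bot
def snap(n,f,crop=None,s=1):
    im=cams.read_camera(n)[:,:,::-1].copy()
    cv2.imwrite('pics/full_'+f,im)
    if crop: x0,y0,x1,y1=crop; im=im[y0:y1,x0:x1]
    if s!=1: im=cv2.resize(im,None,fx=s,fy=s,interpolation=cv2.INTER_CUBIC)
    cv2.imwrite('pics/'+f,im)
def ray(n,u,v,z):
    p=cams.camera_params(n);K=np.array(p['K']);T=np.array(p['extrinsics'])
    d=T[:3,:3]@np.linalg.solve(K,[u,v,1]);o=T[:3,3]
    return o+d*(z-o[2])/d[2]
def proj(n,P):
    p=cams.camera_params(n);K=np.array(p['K']);T=np.array(p['extrinsics'])
    c=T[:3,:3].T@(np.array(P)-T[:3,3]);q=K@c;return q[:2]/q[2]
E
python3 - <<'E'
from h import *
snap('top','t0.png'); snap('side','s0.png')
for n in('top','side'): p=cams.camera_params(n);print(np.round(p['K'],1),np.round(p['extrinsics'],3))
o=get_obs();print(o, bot.grip_point_offset)
E
```

```text
[[564.7   0.  323.9]
 [  0.  564.7 248.3]
 [  0.    0.    1. ]] [[ 0.026 -0.998  0.053  0.443]
 [-0.999 -0.027 -0.023 -0.038]
 [ 0.025 -0.052 -0.998  1.204]
 [ 0.     0.     0.     1.   ]]
[[469.1   0.  317.9]
 [  0.  469.1 238.9]
 [  0.    0.    1. ]] [[ 0.976 -0.104  0.189  0.3  ]
 [-0.216 -0.514  0.831 -0.985]
 [ 0.011 -0.852 -0.524  0.666]
 [ 0.     0.     0.     1.   ]]
{'t': 0.1, 'q': array([ 0.9919236 ,  0.47772898,  0.02233142,  1.55630379, -0.01151971,
        1.10930421, -0.0830869 ]), 'joint_vel': array([ 0.00059458, -0.00084206, -0.00096821, -0.00120019, -0.00056022,
       -0.00068853,  0.00058338]), 'joint_torque': array([ 3.66397784e-03, -5.97762966e+01,  1.61341757e+00, -2.81953096e+01,
        1.28467963e-02,  5.04864554e-03, -2.81260020e-05]), 'eef_pos': array([ 0.3059159 , -0.60108251,  0.2077356 ]), 'tool_rot': array([-7.73692706e-04,  9.72419929e-01,  2.33235565e-01, -2.34156437e-04]), 'contact_force': array([ 0.06220028, -0.15181366,  0.49077837]), 'torque': array([-0.00077338,  0.02595379, -0.01449094]), 'grasp_force': 0.0, 'gripper_width': 1.0040019619063378} 0.0187
```

View pics/t0.png

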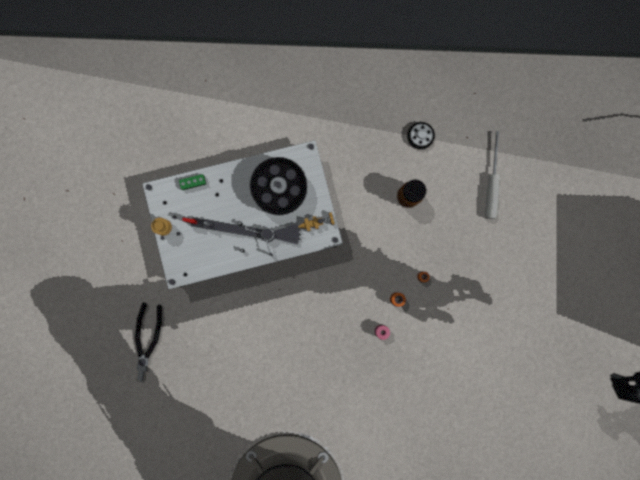

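View pics/s0.png

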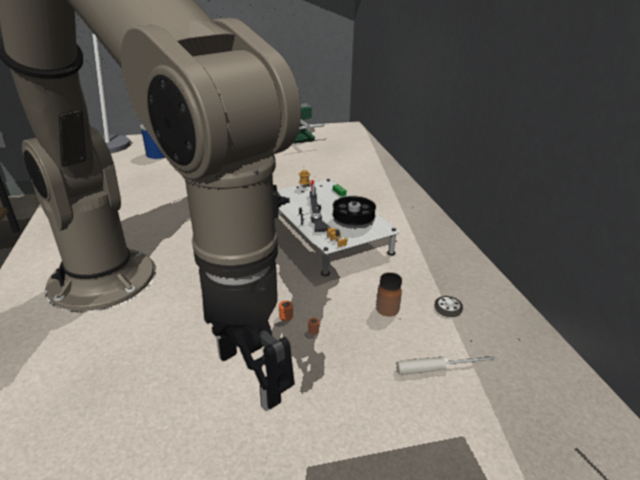

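The top view shows the large orange roller near (398,299), a smaller one at (423,277) and a pink one at (383,332). The deck corners are near (148,187), (311,147), (335,240) and (171,282), with the red tab near (188,220). I'll enlarge both areas.

```bash
python3 - <<'E'
from h import *
im=cv2.imread('pics/full_t0.png')
a=cv2.resize(im[140:290,140:340],None,fx=4,fy=4,interpolation=cv2.INTER_CUBIC)
cv2.imwrite('pics/t0d.png',a)
b=cv2.resize(im[260:350,360:450],None,fx=6,fy=6,interpolation=cv2.INTER_CUBIC)
cv2.imwrite('pics/t0r.png',b)
E
```

```text
(no output)
```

View pics/t0d.png

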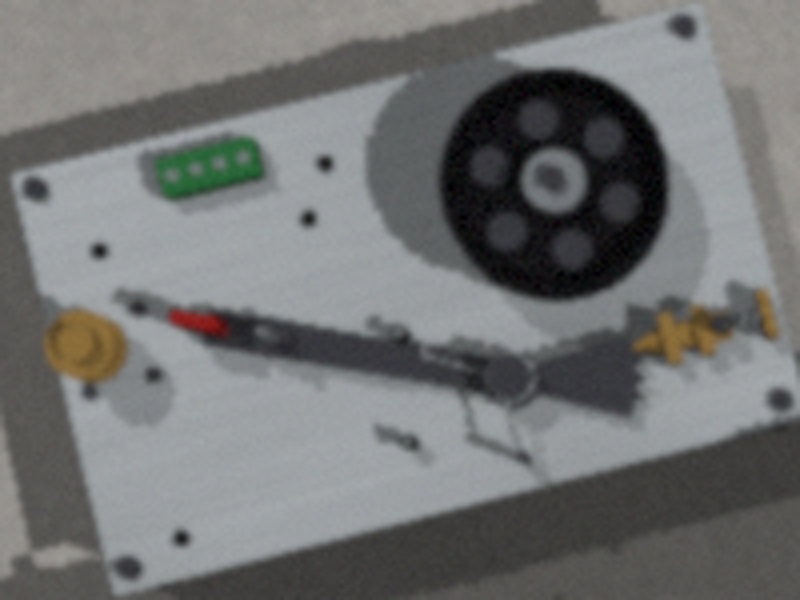

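View pics/t0r.png

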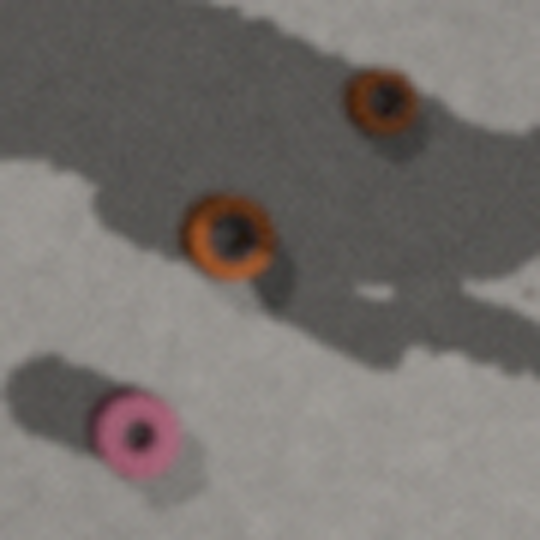

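The deck crop shows plate corners near (10,178), (703,5), (800,415) and (113,597). The tab's red top is at (198,322), the stud near (270,335) and the pivot bolt at (512,378). In the roller crop the roller's top bore is at about (233,237).

```bash
cat >> h.py <<'E'
def deckpose(uv):
    P=np.array([ray('top',140+u/4-.375,140+v/4-.375,.07)[:2] for u,v in uv])
    D=np.array([[.11,.16],[.11,-.2],[-.11,-.2],[-.11,.16]])
    a=P-P.mean(0);b=D-D.mean(0)
    th=np.arctan2((b[:,0]*a[:,1]-b[:,1]*a[:,0]).sum(),(a*b).sum())
    R=np.array([[np.cos(th),-np.sin(th)],[np.sin(th),np.cos(th)]])
    t=P.mean(0)-R@D.mean(0)
    return th,R,t,P-(D@R.T+t)
E
python3 - <<'E'
from h import *
th,R,t,res=deckpose([(10,178),(703,5),(800,415),(113,597)])
print(th,t,res)
w=lambda d:R@np.array(d)+t
c=lambda u,v:(140+u/4-.375,140+v/4-.375)
piv=w([-.055,-.06]);print('piv',piv,'img bolt',ray('top',*c(512,378),.103))
print('term',w([.085,.06]),ray('top',*c(210,167),.086))
tab=ray('top',*c(198,322),.114)[:2]
v=tab-piv;print('tab',tab,np.linalg.norm(v),'arm',np.arctan2(v[1],v[0])-th-1.15)
def C(P): q=proj('top',P); return np.round((q-140+.375)*4)
for a in(0,.07,.14):
    A=th+1.15+a; u=np.array([np.cos(A),np.sin(A)])
    print(a,'foot',piv+.12*u,'px tab',C([*(piv+.154*u),.114]),'tip',C([*(piv+.12*u),.12]),'foot',C([*(piv+.12*u),.09]))
for (u,v) in((233,237),): print('roller',ray('top',360+u/6-.42,260+v/6-.42,.034))
print('small',ray('top',423.5,277,.03),'pink',ray('top',383,332,.03),'jar',ray('top',418,187,.085))
E
```

```text
0.2785211995758354 [0.56173    0.12187986] [[-0.00179558 -0.00210262]
 [-0.00192777 -0.00134001]
 [ 0.0023934   0.00479354]
 [ 0.00132996 -0.00135091]]
piv [0.52534558 0.0490707 ] img bolt [0.52555388 0.04685163 0.103     ]
term [0.62695831 0.20293704] [0.62761342 0.20084596 0.086     ]
tab [0.54760758 0.19778091] 0.15036730104461346 arm -0.006321928767960561
0 foot [0.54236106 0.16785821] px tab [190. 323.] tip [258. 333.] foot [269. 339.]
0.07 foot [0.53401105 0.16875741] px tab [187. 345.] tip [255. 351.] foot [267. 356.]
0.14 foot [0.5256186  0.16907039] px tab [185. 367.] tip [254. 368.] foot [265. 373.]
roller [ 0.40324395 -0.22246164  0.034     ]
small [ 0.45032396 -0.27474907  0.03      ] pink [ 0.33432388 -0.19232335  0.03      ] jar [ 0.62990824 -0.24960247  0.085     ]
```

Arm is at 0; the stud foot is near (0.542, 0.166) and the roller at (0.403, -0.222). Moving above the roller.

{"api": "arm_command", "payload": {"rows": [[[52, 0.18, 0.7, -0.23, 0], [52, 0.18, 0.7, -0.23, 0], [52, 0.18, 0.7, -0.23, 0], [52, 0.18, 0.7, -0.23, 0], [52, 0.18, 0.7, -0.23, 0], [52, 0.18, 0.7, -0.23, 0], [52, 0.18, 0.7, -0.23, 0], [52, 0.18, 0.7, -0.23, 0], [52, 0.18, 0.7, -0.23, 0], [52, 0, 0.03, 0, 0]]], "newtons": 40}}

```text
t: 1.35
eef_pos: [0.4033, -0.2181, 0.0834]
tool_rot: [-0.001, 0.972, 0.236, -0.001]
contact_force: [-1.0, -0.7, 0.3]
gripper_width: 0.607
grasp_force: 0.0
```

```bash
python3 - <<'E'
from h import *
snap('side','s1.png',(180,240,420,420),3)
o=get_obs();print(o['eef_pos'],o['tool_rot'],o['gripper_width'])
print('roller top pred in side crop',(proj('side',[.4032,-.2225,.034])-[180,240])*3,'tcp',(proj('side',o['eef_pos'])-[180,240])*3)
E
```

```text
[ 0.40327979 -0.22007254  0.08393479] [-5.86271268e-04  9.72017333e-01  2.34907846e-01 -5.14790229e-04] 0.6098974430241717
roller top pred in side crop [313.58780225 191.4293569 ] tcp [311.19830588 132.12368966]
```

View pics/s1.png

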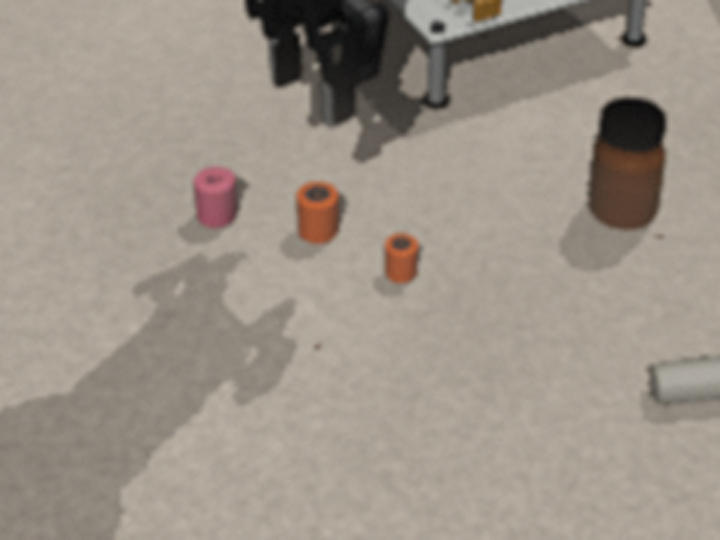

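The side crop shows the orange roller's top at (318,192), within about 1.5 px of prediction. The fingertips at about (285,80) and (338,118) look higher than the TCP projection (311,132), so I'll check that against a top view.

```bash
python3 - <<'E'
from h import *
print('start tcp side',proj('side',[.306,-.602,.208]),'z+13',proj('side',[.306,-.602,.221]))
a=np.array([np.cos(2.04),np.sin(2.04),0])
for s in(.043,-.043):print(proj('side',np.array([.306,-.602,.221])+s*a))
P=np.array([.4033,-.2201,.0839])
for s in(.026,-.026):print('now',(proj('side',P+[0,0,.007]+s*a)-[180,240])*3+1)
for s in(.026,-.026):print('top',(proj('top',P+[0,0,.007]+s*a)-[340,240])*5+2)
snap('top','t1.png',(340,240,460,350),5)
E
```

```text
start tcp side [249.79776806 400.79124403] z+13 [249.07578975 393.38401161]
[230.38944069 371.60633718]
[269.77095611 417.50282656]
now [289.91573111 107.24917851]
now [334.78818721 143.25027032]
top [251.51710014 331.0487663 ]
top [369.7334864  274.17387158]
```

View pics/t1.png

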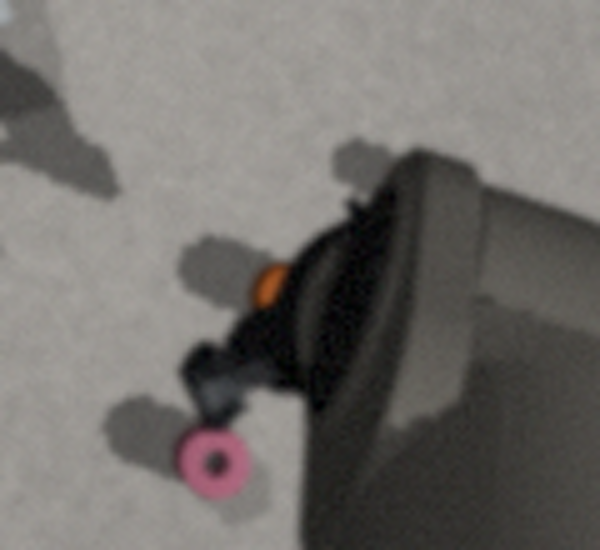

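The orange roller is centred under the gripper, and the left finger at (212,385) clears the pink one. Descending.

{"api": "arm_command", "payload": {"rows": [[[52, 0, -0.04, -0.2, 0], [52, 0, 0, -0.2, 0], [52, 0, 0, -0.2, 0], [52, 0, 0, -0.2, 0], [52, 0, 0, -0.2, 0], [52, 0, 0, -0.15, 0], [52, 0, 0, 0, 0], [52, 0, 0, 0, 0], [52, 0, 0, 0, 0], [52, 0, 0, 0, 0]]]}}

```text
t: 2.7
eef_pos: [0.4037, -0.2243, 0.0157]
tool_rot: [0.0, 0.972, 0.233, 0.0]
contact_force: [-0.7, 0.4, -0.2]
gripper_width: 0.608
grasp_force: 0.0
```

```bash
python3 - <<'E'
from h import *
snap('side','s2.png',(230,250,350,340),6)
o=get_obs();print(o['eef_pos'],o['contact_force'])
print('tcp',(proj('side',o['eef_pos'])-[230,250])*6+2.5,'roller bot/top',[(proj('side',[.4035,-.2225,z])-[230,250])*6+2.5 for z in(0,.034)])
E
```

```text
[ 0.40359218 -0.22427995  0.01569228] [ 0.33543895 -0.54365322  0.03188761]
tcp [332.94965412 368.85990927] roller bot/top [array([333.05116881, 399.68533468]), array([330.52505668, 325.24686219])]
```

View pics/s2.png

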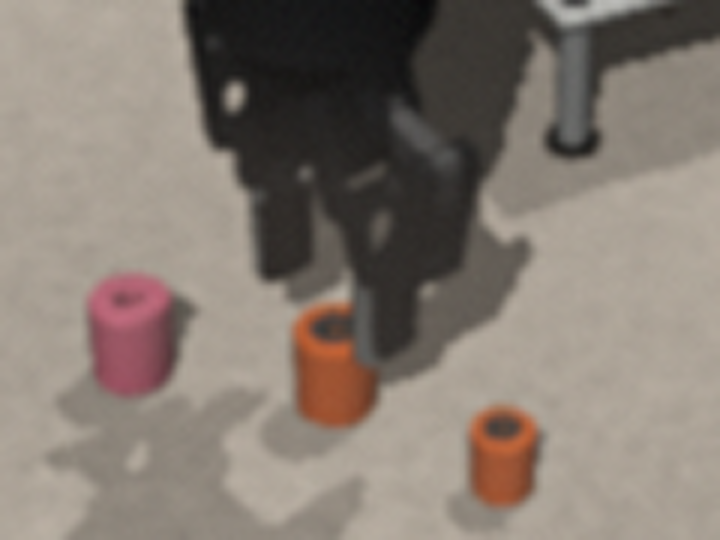

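Fingertips at (283,275) and (390,358) straddle the roller, level with its top at about z 0.037. They sit about 20 mm above the TCP at this opening, so I'll go down about 18 mm more and close.

{"api": "arm_command", "payload": {"rows": [[[52, 0.01, 0.01, -0.1, 0], [52, 0, 0, -0.1, 0], [52, 0, 0, -0.1, 0], [52, 0, 0, 0, 0], [25, 0, 0, 0, 0], [25, 0, 0, 0, 0], [25, 0, 0, 0, 0], [25, 0, 0, 0, 0], [25, 0, 0, 0, 0], [25, 0, 0, 0, 0]]]}}

```text
t: 4.0
eef_pos: [0.404, -0.2236, -0.0023]
tool_rot: [0.0, 0.972, 0.233, 0.0]
contact_force: [-1.6, 1.7, 4.9]
gripper_width: 0.334
grasp_force: 39.4
```

```bash
python3 - <<'E'
from h import *
snap('side','s3.png',(230,250,350,340),6)
o=get_obs();print(o['eef_pos'],o['contact_force'],o['gripper_width']*85,o['grasp_force'])
E
```

```text
[ 0.40401947 -0.22359905 -0.0022991 ] [-2.00740805  1.01234894  4.54996827] 27.959229460094974 39.42525386810303
```

{"api": "arm_command", "payload": {"rows": [[[25, 0, 0, 0.7, 0], [25, 0, 0, 0.9, 1], [25, 0.1, 0.4, 0.9, 1], [25, 0.28, 0.72, 0.25, 1], [25, 0.28, 0.72, 0, 1], [25, 0.28, 0.72, 0, 1], [25, 0.28, 0.72, 0, 1], [25, 0.28, 0.72, 0, 1], [25, 0.28, 0.72, 0, 1], [25, 0.28, 0.72, 0, 1]]]}}

```text
t: 5.3
eef_pos: [0.528, 0.1041, 0.1623]
tool_rot: [0.0, 0.827, 0.562, 0.0]
contact_force: [0.8, -0.5, -0.2]
gripper_width: 0.333
grasp_force: 39.7
```

{"api": "arm_command", "payload": {"rows": [[[25, 0.2, 0.6, 0, 1], [25, 0.04, 0.4, 0, 1], [25, 0, 0.05, 0, 1], [25, 0, 0, 0, 0], [25, 0, 0, 0, 0], [25, 0, 0, 0, 0], [25, 0, 0, 0, 0], [25, 0, 0, 0, 0], [25, 0, 0, 0, 0], [25, 0, 0, 0, 0]]]}}

```text
t: 6.55
eef_pos: [0.542, 0.1658, 0.1624]
tool_rot: [0.0, 0.755, 0.656, -0.0]
contact_force: [-0.1, 0.2, -0.5]
gripper_width: 0.333
grasp_force: 39.7
```

```bash
python3 - <<'E'
from h import *
o=get_obs();e=o['eef_pos'];print(e,o['tool_rot'],o['gripper_width'],o['grasp_force'])
snap('side','s4.png',(260,130,380,220),6)
C=lambda P:np.round((proj('side',P)-[260,130])*6+2.5,1)
print('roller bot',C([e[0],e[1],e[2]+.0023]),'top',C([e[0],e[1],e[2]+.036]),'stud tip',C([.5422,.1655,.12]),'foot',C([.5422,.1655,.09]))
print('d/dx',C([.5522,.1655,.12])-C([.5422,.1655,.12]),'d/dy',C([.5422,.1755,.12])-C([.5422,.1655,.12]))
u=np.array([np.cos(1.4285),np.sin(1.4285)]);p=np.array([.5253,.047])
print('tab',C([*(p+.154*u),.114]),'bolt',C([*p,.103]))
snap('top','t4.png',(150,180,250,255),8)
C=lambda P:np.round((proj('top',P)-[150,180])*8+3.5,1)
print('top: roller top',C([e[0],e[1],e[2]+.036]),'tip',C([.5422,.1655,.12]))
E
```

```text
[0.54198171 0.16580467 0.1623907 ] [ 5.60798224e-06  7.54855685e-01  6.55890916e-01 -1.08606523e-05] 0.3327182892339966 39.74779576063156
roller bot [312.4 235. ] top [312.7 164.2] stud tip [312.6 326.1] foot [312.4 385.3]
d/dx [21.4 -1.8] d/dy [-4.4 -9. ]
tab [308.1 306.8] bolt [330.6 482.1]
top: roller top [379.  315.2] tip [445.6 348.2]
```

View pics/s4.png

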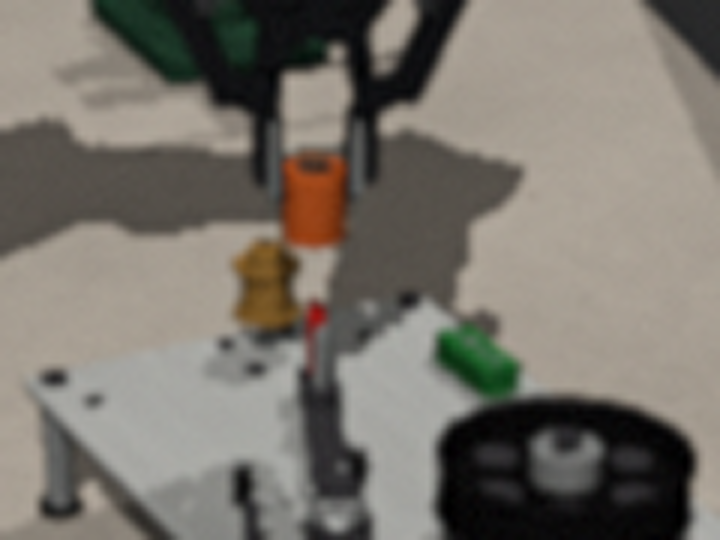

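The side crop shows the roller hanging at bottom (314,240) and top (315,160). The stud is at about (322,330–385) and the red tab top at (317,307), so the stud lies a few mm to +x of the roller axis. I'll measure colour centroids in both cameras.

```bash
python3 - <<'E'
from h import *
from scipy import ndimage as nd
e=np.array([.54198,.1658,.1624])
def blobs(f,box,kind):
    im=cv2.imread(f).astype(int);b,g,r=im[...,0],im[...,1],im[...,2]
    hsv=cv2.cvtColor(im.astype(np.uint8),cv2.COLOR_BGR2HSV).astype(int);h,s,v=hsv[...,0],hsv[...,1],hsv[...,2]
    if kind=='red': m=(s>150)&((h<4)|(h>174))&(v>90)
    else: m=(s>150)&(h>=5)&(h<13)&(v>60)
    k=np.zeros_like(m);x0,y0,x1,y1=box;k[y0:y1,x0:x1]=m[y0:y1,x0:x1]
    L,n=nd.label(k)
    for i in range(1,n+1):
        q=np.argwhere(L==i)
        if len(q)>5: print(f,kind,len(q),'c(u,v)',q.mean(0)[::-1].round(2),'u',q[:,1].min(),q[:,1].max(),'v',q[:,0].min(),q[:,0].max())
S='pics/full_s4.png';T='pics/full_t4.png'
for k in('orange','red'): blobs(S,(290,140,335,215),k); blobs(T,(150,170,250,255),k); blobs('pics/full_t0.png',(150,190,250,255),k)
print('side roller mid pred',proj('side',e+[0,0,.019]))
d=np.array([.148,.989])
p=np.array([.5429,.1656])+.034*d
print('side tab pred mid',proj('side',[*p,.105]),'top tab pred',proj('top',[*p,.114]))
# stud columns in the side image: brightest column profile at rows 187..192
im=cv2.cvtColor(cv2.imread(S),cv2.COLOR_BGR2GRAY)
for r in range(180,196): print(r,im[r,306:324])
print('stud pred',[proj('side',[.5429,.1656,z]).round(1) for z in(.12,.1,.09)])
E
```

```text
pics/full_s4.png orange 142 c(u,v) [311.97 163.15] u 307 317 v 156 170
pics/full_s4.png red 9 c(u,v) [312.   182.33] u 311 313 v 181 184
pics/full_t0.png red 40 c(u,v) [188.88 220.  ] u 183 194 v 218 222
side roller mid pred [311.66781536 162.94471665]
side tab pred mid [311.20781475 183.64585544] top tab pred [188.3780681  219.93635884]
180 [ 74  61  65  98 122 105  83  96  93  81  79  79  80  90 107 117 105  88]
181 [ 75  65  69  85 102  88  60  61  72  78  81  82  82  93 109 130 116  93]
182 [ 84  77  80  86  87  79  60  61  72  80  85  86  83  86  96 112 104  88]
183 [83 72 71 77 75 66 62 71 80 84 86 85 86 85 85 88 87 85]
184 [61 48 48 67 71 64 74 95 94 85 84 86 84 81 74 73 82 92]
185 [ 49  39  46  67  73  68  86 105  96  84  85  88  83  70  51  63  93 112]
186 [ 73  82  84  95  98  81  88 102  91  82  86  86  84  70  61  90 129 147]
187 [119 137 143 144 129  96  87  96  87  78  83  85  83  82  91 128 158 167]
188 [138 150 163 166 146  98  87  95  84  79  89  97  97 102 128 154 167 169]
189 [138 145 162 167 145 100  86  97  84  84 119 140 143 148 159 169 168 168]
190 [142 152 163 154 132  94  89  94  81  88 138 164 169 166 170 173 169 169]
191 [159 166 166 131  92  73  86  95  78  88 143 168 169 167 168 170 169 169]
192 [170 173 166 119  58  53  82  94  74  86 141 166 169 168 167 168 170 171]
193 [171 174 166 122  59  49  81  90  69  74 120 158 169 169 168 166 168 169]
194 [169 172 164 121  66  48  65  76  60  54  95 147 166 170 169 167 167 167]
195 [167 167 157 114  61  41  50  54  46  43  83 140 168 171 170 169 167 168]
stud pred [array([311.9, 183.9]), array([311.9, 190.5]), array([311.9, 193.8])]
```

View pics/t4.png

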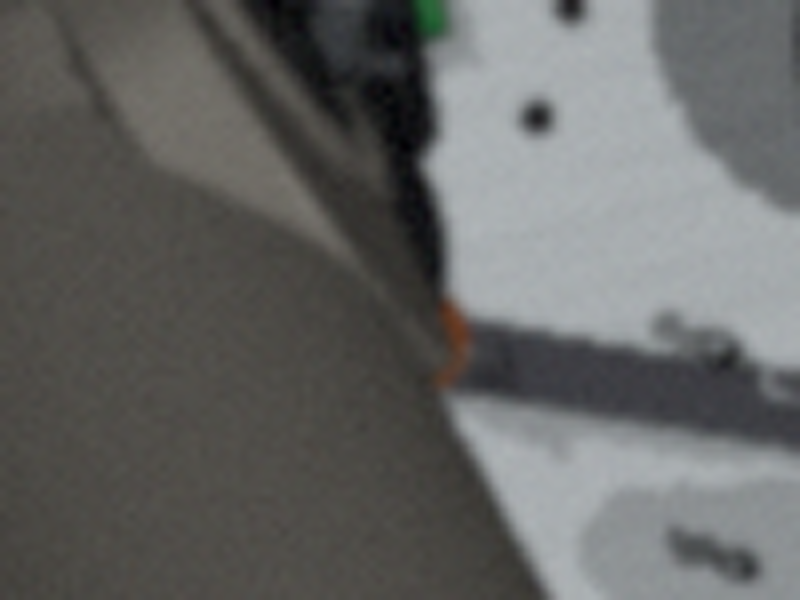

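The top crop only shows a sliver of the roller: its right bottom rim is at about (470,338). I'll use it to check y.

```bash
python3 - <<'E'
from h import *
print(ray('top',208.3,221.8,.165)+[0,.015,0])
print(proj('top',[.542,.1508,.165]))
E
```

```text
[0.54061202 0.16659803 0.165     ]
[208.76325677 221.06055313]
```

Both cameras say to shift about +2.5 mm in x and -1.3 mm in y. Shifting and descending until the stud is just inside the bore.

{"api": "arm_command", "payload": {"rows": [[[25, 0.042, -0.022, -0.15, 0], [25, 0, 0, -0.2, 0], [25, 0, 0, -0.2, 0], [25, 0, 0, -0.1, 0], [25, 0, 0, -0.06, 0], [25, 0, 0, -0.06, 0], [25, 0, 0, -0.06, 0], [25, 0, 0, -0.06, 0], [25, 0, 0, 0, 0], [25, 0, 0, 0, 0]]]}}

```text
t: 7.9
eef_pos: [0.5446, 0.1647, 0.1091]
tool_rot: [0.0, 0.755, 0.656, 0.0]
contact_force: [-0.4, 0.6, -1.7]
gripper_width: 0.328
grasp_force: 39.7
```

No contact force with the bottom 8 mm below the stud tip, so it is in the bore. Continuing down.

{"api": "arm_command", "payload": {"rows": [[[25, 0, 0, -0.06, 0], [25, 0, 0, -0.06, 0], [25, 0, 0, -0.06, 0], [25, 0, 0, -0.06, 0], [25, 0, 0, -0.05, 0], [25, 0, 0, -0.03, 0], [25, 0, 0, 0, 0], [25, 0, 0, 0, 0], [25, 0, 0, 0, 0], [25, 0, 0, 0, 0]]]}}

```text
t: 9.15
eef_pos: [0.5445, 0.1647, 0.0898]
tool_rot: [-0.0, 0.755, 0.656, 0.0]
contact_force: [1.7, 1.8, -3.3]
gripper_width: 0.331
grasp_force: 39.6
```

```bash
python3 - <<'E'
from h import *
o=get_obs();e=o['eef_pos'];print(e,o['contact_force'],o['torque'])
snap('side','s5.png')
C=lambda P:np.round(proj('side',P),1)
print('seated bot',C([.5443,.1645,.09]),'top',C([.5443,.1645,.124]))
im=cv2.imread('pics/full_s5.png');hsv=cv2.cvtColor(im,cv2.COLOR_BGR2HSV).astype(int);h,s,v=hsv[...,0],hsv[...,1],hsv[...,2]
m=(s>150)&(h>=4)&(h<13)&(v>60);q=np.argwhere(m[150:215,290:335])+[150,290];print(len(q),q.mean(0),q.min(0),q.max(0))
E
```

```text
[0.54454383 0.16469461 0.08979254] [ 1.7360218   1.83965399 -3.26554385] [ 0.59261972 -0.40108044  0.01230984]
seated bot [312.5 193.9] top [312.5 182.7]
146 [188.08219178 312.67123288] [181 308] [196 318]
```

{"api": "arm_command", "payload": {"rows": [[[25, 0, 0, -0.02, 0], [25, 0, 0, -0.02, 0], [25, 0, 0, -0.02, 0], [25, 0, 0, 0, 0], [25, 0, 0, 0, 0], [25, 0, 0, 0, 0], [25, 0, 0, 0, 0], [25, 0, 0, 0, 0], [25, 0, 0, 0, 0], [25, 0, 0, 0, 0]]]}}

```text
t: 10.45
eef_pos: [0.545, 0.1649, 0.0875]
tool_rot: [0.0, 0.755, 0.656, 0.001]
contact_force: [-0.6, 1.1, 10.6]
gripper_width: 0.329
grasp_force: 40.6
```

10.6 N upward: seated. Release, let it settle, lower the open fingers slightly, then take up slack on the +x side.

{"api": "arm_command", "payload": {"rows": [[[42, 0, 0, 0.03, 0], [42, 0, 0, 0, 0], [42, 0, 0, 0, 0], [42, 0, 0, 0, 0], [42, 0, 0, -0.06, 0], [42, 0, 0, -0.06, 0], [42, 0, 0, 0, 0], [42, 0, 0, 0, 0], [42, 0, 0, 0, 0], [42, 0, 0, 0, 0]]]}}

```text
t: 11.7
eef_pos: [0.5446, 0.1645, 0.0809]
tool_rot: [0.0, 0.755, 0.656, 0.0]
contact_force: [0.5, 0.3, -0.1]
gripper_width: 0.492
grasp_force: 0.0
```

```bash
python3 - <<'E'
from h import *
o=get_obs();e=o['eef_pos'];print(e,o['contact_force'],o['gripper_width']*85.4)
snap('side','s6.png',(260,130,380,220),6)
C=lambda P:np.round((proj('side',P)-[260,130])*6+2.5,1)
print('seated bot',C([.5448,.1645,.09]),'top',C([.5448,.1645,.124]))
im=cv2.imread('pics/full_s6.png');hsv=cv2.cvtColor(im,cv2.COLOR_BGR2HSV).astype(int);h,s,v=hsv[...,0],hsv[...,1],hsv[...,2]
m=(s>150)&(h>=4)&(h<13)&(v>60);q=np.argwhere(m[150:215,290:335])+[150,290];print(len(q),q.mean(0),q.min(0),q.max(0))
E
```

```text
[0.54457031 0.16453634 0.08091119] [ 0.52260492  0.27144377 -0.14026785] 42.05795941441544
seated bot [318.3 385.7] top [318.7 318.5]
139 [188.77697842 312.56115108] [181 307] [196 318]
```

View pics/s6.png

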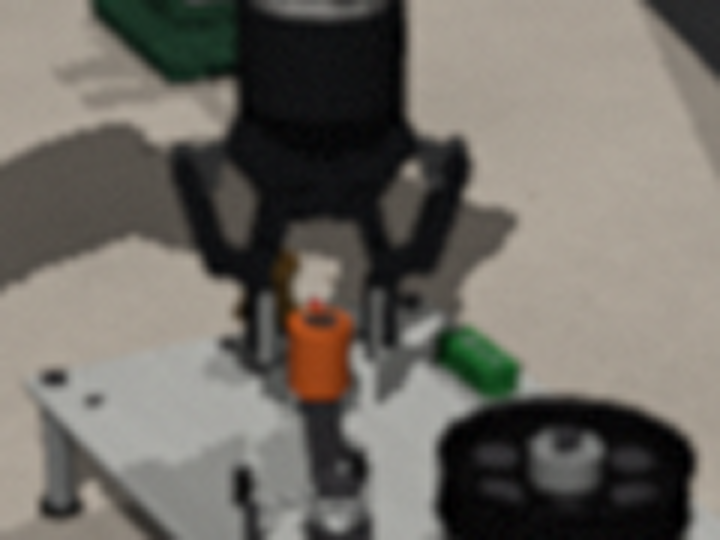

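The roller stands seated on the boss, top (320,318) and bottom (320,392), with one finger on each side. Now pushing back along the arc.

{"api": "arm_command", "payload": {"rows": [[[42, -0.1, 0.014, 0, 0], [42, -0.124, 0.014, 0, 0.78], [42, -0.125, 0.006, 0, 0.78], [42, -0.125, -0.002, 0, 0.78], [42, -0.125, -0.01, 0, 0.78], [42, -0.124, -0.017, 0, 0.78], [42, -0.122, -0.025, 0, 0.78], [42, -0.121, -0.033, 0, 0.78], [42, -0.118, -0.04, 0, 0.78], [42, 0, 0, 0, 0]]]}}

```text
t: 13.0
eef_pos: [0.4821, 0.1607, 0.0823]
tool_rot: [0.002, 0.569, 0.822, 0.003]
contact_force: [6.2, 2.5, -0.0]
gripper_width: 0.493
grasp_force: 3.3
```

```bash
cat > m.py <<'E'
from h import *
import sys
o=get_obs();e=o['eef_pos'];print(e,o['contact_force'],o['gripper_width']*85.4,o['grasp_force'])
snap('side',sys.argv[1])
im=cv2.imread('pics/full_'+sys.argv[1]);hsv=cv2.cvtColor(im,cv2.COLOR_BGR2HSV).astype(int);h,s,v=hsv[...,0],hsv[...,1],hsv[...,2]
for nm,m in(('orange',(s>150)&(h>=4)&(h<13)&(v>60)),('red',(s>130)&((h<4)|(h>172))&(v>70))):
    q=np.argwhere(m[150:215,270:335])+[150,270]
    if len(q): print(nm,len(q),q.mean(0),q.min(0),q.max(0))
p=np.array([.5278,.0457])
for a in(0,.42,.46,.5):
    A=1.4285+a;u=np.array([np.cos(A),np.sin(A)])
    print(a,(p+.12*u).round(4),'roller mid px',proj('side',[*(p+.12*u),.107]).round(1),'tab',proj('side',[*(p+.154*u),.112]).round(1))
E
python3 m.py s7.png
```

```text
[0.48208635 0.16070881 0.08233023] [ 6.2028758   2.5256818  -0.04408203] 42.139106729099474 3.3460122160613537
orange 151 [191.18543046 292.79470199] [183 287] [198 298]
red 1 [184. 287.] [184 287] [184 287]
0 [0.5448 0.1645] roller mid px [312.7 188.3] tab [311.9 181.5]
0.42 [0.4949 0.1611] roller mid px [295.1 190.4] tab [289.7 184. ]
0.46 [0.4903 0.1597] roller mid px [293.5 190.7] tab [287.7 184.4]
0.5 [0.4858 0.1581] roller mid px [291.9 191.1] tab [285.7 184.9]
```

Roller at about 0.47 rad, spring force 6.7 N. Pressing on to the stop.

{"api": "arm_command", "payload": {"rows": [[[42, -0.016, -0.006, 0, 0], [42, -0.016, -0.006, 0, 0], [42, -0.016, -0.006, 0, 0], [42, -0.016, -0.006, 0, 0], [42, -0.016, -0.006, 0, 0], [42, 0, 0, 0, 0], [42, 0, 0, 0, 0], [42, 0, 0, 0, 0], [42, 0, 0, 0, 0], [42, 0, 0, 0, 0]]]}}

```text
t: 14.3
eef_pos: [0.4781, 0.1596, 0.0824]
tool_rot: [0.002, 0.569, 0.822, 0.004]
contact_force: [6.6, 4.0, -0.7]
gripper_width: 0.49
grasp_force: 4.1
```

```bash
python3 m.py s8.png|head -3
```

```text
[0.47814867 0.15964539 0.08243535] [ 6.63579604  3.96788701 -0.65163332] 41.86965458579805 4.0598388109356165
orange 152 [191.52631579 291.41447368] [184 286] [199 297]
red 2 [184.5 285. ] [184 285] [185 285]
```

{"api": "arm_command", "payload": {"rows": [[[42, -0.016, -0.006, 0, 0], [42, -0.016, -0.006, 0, 0], [42, -0.016, -0.006, 0, 0], [42, -0.016, -0.006, 0, 0], [42, 0, 0, 0, 0], [42, 0, 0, 0, 0], [42, 0, 0, 0, 0], [42, 0, 0, 0, 0], [42, 0, 0, 0, 0], [42, 0, 0, 0, 0]]]}}

```text
t: 15.6
eef_pos: [0.4773, 0.1598, 0.0832]
tool_rot: [0.003, 0.569, 0.822, 0.007]
contact_force: [15.2, 7.5, -4.7]
gripper_width: 0.495
grasp_force: 7.8
```

```bash
python3 m.py s9.png|head -3
```

```text
[0.47734364 0.15981666 0.08322084] [15.17889079  7.48885059 -4.66775554] 42.243046492635756 7.810174435435329
orange 153 [191.66666667 291.31372549] [184 285] [199 297]
red 1 [184. 285.] [184 285] [184 285]
```

It is at the stop (17 N, no further motion). I'll press the finger slightly downward so friction keeps the roller seated.

{"api": "arm_command", "payload": {"rows": [[[42, 0.006, 0.002, -0.02, 0], [42, 0, 0, -0.02, 0], [42, 0, 0, -0.02, 0], [42, 0, 0, -0.01, 0], [42, 0, 0, 0, 0], [42, 0, 0, 0, 0], [42, 0, 0, 0, 0], [42, 0, 0, 0, 0], [42, 0, 0, 0, 0], [42, 0, 0, 0, 0]]]}}

```text
t: 16.9
eef_pos: [0.4779, 0.1604, 0.0802]
tool_rot: [0.003, 0.569, 0.822, 0.007]
contact_force: [9.9, 4.7, 7.7]
gripper_width: 0.495
grasp_force: 5.7
```

```bash
python3 m.py s10.png|head -3
```

```text
[0.47785811 0.16039313 0.08021985] [9.87534676 4.70826826 7.70844874] 42.29179140980133 5.671819886192679
orange 154 [191.81168831 291.37012987] [184 286] [199 297]
red 1 [184. 285.] [184 285] [184 285]
```

Holding at the stop with about 11 N sideways and 8 N down on the roller. Handing in.

```bash
python3 -c "
from station import job
print(job.hand_in())"
```

```text
the job is handed in; nothing more can be done
None
```

The roller is fully down on the stud, and the gripper is holding the tensioner arm against its rear stop, past the last click, with about 11 N. I handed the job in at about 17 s without letting go; the hand-in gave no verdict, and I inferred the arm and roller positions from the camera and force readings.

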